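# Slide the top tile off the stack and home against the stop

### The job

Slide the blue-glazed top tile sideways off the stack onto the bed of the jig beside it, and on until it lies square and roughly centred against the sprung stop; there press it home for a moment with about 8 N (never more than 16 N on the tile), then let go. Keep the tile lying flat, do not lift it, and do not disturb the white tiles under it or the things around.

Things in the scene. Friction and masses are not known exactly. Their poses are not given: they have to be found in the camera images.
- jig: Fixed marking jig, aluminium base plate 140x335x10 mm; origin on the bench under the jig, z up. The four tiles stand on the plate, centred within 5 mm of its own y = +100 mm; the plywood bed (124 mm wide along x) reaches from y = +40 to -170 mm. The tile is to be slid along the jig's own -y; the gap from stack to bed is about 10 mm
- bed_mid (a point): middle of the bed's top face, on the jig's centre line at its y = -30 mm (axes as the jig's), 44.5 mm above the bench: 1.5 mm below the underside of the top tile
- bed_end (a point): far end of the bed's top face (jig y = -170 mm). Before it a grey stop block, 100 mm wide and 35 mm high, is bolted on, with a black sprung buffer bar (90 mm wide, 2 to 18 mm above the bed, square to y) facing +y. The stop is adjustable and NOT measured: the buffer's face is 65 to 95 mm before this point, to be felt or seen. It is stiff: it yields 1 to 2 mm under the right push
- top_tile_centre (a point): centre (half-way up) of the top tile, the one with the blue glaze: 100x100x12 mm, about 0.24 kg, edges along its own x and y, loose on the stack; too wide to be grasped across. Its centre is 52 mm above the bench at the start and 50.5 mm when flat on the bed; pushing it takes roughly 1 to 3 N
- pin (a joint): light brass presence pin (8 mm thick) that stands 8 mm out of the middle of the buffer's face: 0 = out, 0.008 m = flush, the tile touching the buffer. It rides on the buffer, so it tells contact but not how hard the buffer is pressed. Its spring is weak (under 0.5 N) and does not push the tile back
- tile_3_centre (a point): centre of the white-glazed tile directly under the top tile, 100x100x12 mm, loose; must stay where it is
- tile_2_centre (a point): centre of the white-glazed tile third from above, 100x100x12 mm, loose; must stay where it is
- tile_1_centre (a point): centre of the white-glazed tile at the bottom of the stack, 100x100x12 mm, loose; must stay where it is
- tape_blue: loose roll of blue tape lying flat, 62 mm across, 19 mm high; bystander, origin under its centre
- sanding_block: loose cork-brown sanding block, 64x96x24 mm; bystander, origin under its centre
- tape_measure: loose yellow tape measure, 34x80x59 mm; bystander, origin under its centre
- elbow: loose copper pipe elbow, 51x51x22 mm; bystander, origin under its centre

How it is judged:
On the way, in this order (a step that is already met when the one before it is completed fails the run):
1. the top tile has been slid off the stack and lies wholly on the bed (y of top_tile_centre in the frame of jig below -0.008 m and z of top_tile_centre in the frame of jig below 0.053 m), for 0.05 s.
2. the tile is pressed home against the sprung stop with more than 5 N (pin in by over 6.5 mm) (contact force between the fingers and top_tile above 5 N and value of joint pin above 0.0065 m), for 0.2 s.
At the end, for the whole second after the job is handed in: The blue-glazed tile lies at rest and flat (under 0.03 rad) on the bed, off the stack, square to the jig within 0.1 rad and within 15 mm of its centre line, up against the stop (pin pushed in by more than 5.5 mm, so within 2.5 mm of the buffer); each white tile is within 6 mm of where it was (all of step 1 and value of joint pin above 0.0055 m and x of top_tile_centre in the frame of jig between -0.015 and 0.015 m and angle between the y axis of top_tile and the y axis of jig, either way round below 0.1 rad and angle between top_tile_centre's own z axis and vertical below 0.03 rad and linear speed of top_tile below 0.01 m/s and distance of each of tile_3_centre, tile_2_centre, tile_1_centre from where it was at the start of the episode below 0.006 m); the robot touches nothing.
It fails at once if the top tile is pushed or pressed with more than 16 N (contact force between the fingers and top_tile above 16 N).
It fails at once if the top tile is lifted (centre more than 10 mm above its place on the stack) or tipped over 0.2 rad (z of top_tile_centre in the frame of jig above 0.062 m or angle between top_tile_centre's own z axis and vertical above 0.2 rad).
It fails at once if a white tile is shifted by more than 6 mm (distance of any of tile_3_centre, tile_2_centre, tile_1_centre from where it was at the start of the episode above 0.006 m).
It fails at once if a bystander is shifted by more than 15 mm (distance of any of tape_blue, sanding_block, tape_measure, elbow from where it was at the start of the episode above 0.015 m).
It also fails if it takes over 50 s, if anything falls off the work surface, if the arm or the gripper's body presses on something with over 40 N, if the wrist force passes 120 N, or if a joint passes its speed limit or range.

### The arm

A 7-joint arm with a two-finger parallel gripper is mounted at the origin on a cart in front of the work surface, level with it; the furniture and walls round the work are solid. World frame = base frame: x ahead of the robot, y to its left, z up, the work surface at z = 0. Lengths are in m, angles in rad, forces in N, time in s.
With the tool pointing down it reaches from about 0.4 to 0.85 m from the base axis. Payload 10.4 kg.
Tool frame: the origin (TCP) lies between the finger pads; the fingertips stand 17 mm ahead of it and the grasp point (between the pads) lies 2 mm behind it; z points along the fingers, y is the line along which they close (so a half turn about z gives the same grasp; the last joint's range is limited). The gripper opens to 85 mm and grips with 20 to 120 N. Pads are 22 mm wide; open, the fingers measure 114 mm over their backs; the gripper's body (76 mm by 85 mm) begins 54 mm behind the grasp point. The pads swing forward as they close: fully open they stand 13 mm farther back than shut.
Start: joints at [1.213, 0.332, -0.065, 1.46, 0.022, 1.35, -0.088], TCP at [0.205, -0.59, 0.248] pointing down, gripper open.
Joint ranges: [-2.6, 2.6], [-0.5, 2.12], [-1.47, 1.34], [0.16, 2.42], [-1.27, 4.41], [0.06, 2.06], [-2.6, 2.6]. Speed limits (rad/s): [2.22, 2.22, 2.79, 2.79, 3.14, 3.14, 3.14].

### API

Orientations are given as a unit quaternion [x, y, z, w].
In Python, from workcell import readout, imaging, manip gives the robot as it stands. The module is installed in compiled form; this text tells all that it offers.
- The arm moves only by the shell command python3 -m crank 'ROWS' [OPENING] [FORCE]. ROWS is JSON, a list of rows, each a list of 4 numbers: the shift along the tool's x, y, z as a fraction of full scale, then the turn about the tool's z as a fraction of full scale. In form: [[x, y, z, yaw], ...]. A call has 1 to 5 rows; each row is the pose to reach, as a shift and turn from the pose commanded when the call began, along the tool's axes at that moment; what a row does not reach only later rows make up. Full scale, the value 1, is 400 mm for a shift and 60 degrees for a turn. A row lasts 1/12 s, in which the tool goes at most 41.7 mm and 7.16 degrees, less where a joint would pass 70% of its speed; a pose out of reach is approached as far as the arm can. A call with a number of a shift or a turn outside -1 to 1 is refused whole. A call with a gripper value outside its range is refused whole. OPENING is the gripper command: -1 is shut, 1 is fully open, values between are in proportion, set as the call begins (- or left out, the last holds). The fingers move at their own pace and stop on an object; FORCE is the grip in N (left out, the last holds). Time passes only in rows, so rows that repeat a pose let the fingers close. It gives the time, the measured TCP pose, the force, the opening and the grip force at its end, in the units of the state.
- readout.get_obs(): the state, without advancing time (a new reading comes with each control period).
- imaging.camera(name): name is "scene" or "top" or "wrist"; returns a dict with "color" (480x640x3 uint8, red, green, blue), "fx", "fy", "cx", "cy" (pixels), "rvec" (rotation vector, rad) and "tvec" (3), from world to camera coordinates, as OpenCV has them. Camera axes: x right, y down, z forward; pixel columns grow to the right and rows downward; lengths in m; the calibration is good to about 2 mm. A picture is of the moment at which its call begins. There is no depth.
- manip.hand_in(): hands the job in; it is judged then, once.
The state is a dict: "clock": time; "joint_pos": joint angles; "joint_velocities": joint speeds; "tau": joint torques, N m; "position": TCP position; "ee_rot": TCP orientation; "ft_force": force on the tool from outside, world axes, zero at the start; "torque": the same for the moment, N m; "grip_width": opening from 0.0 (shut) to 1.0 (fully open); "grasp_force": force on a finger pad.
Only numpy, scipy, OpenCV 4.12 (cv2) and the standard library are available. Lean on these libraries where they do the work, as an engineer would, in place of code of your own. Each camera call takes 0.05 s, during which the arm holds its last target. There are 200 camera calls.

## Working session

There is one attempt and no reset: what is moved stays moved. The work goes in short steps, Python scripts to look and compute and a shell command to move; the robot and the scene stay as the last step left them, time stands still between calls to the robot, and variables do not carry over. Pictures are saved under pics/ and viewed, at most 10 in all, crops included, and the job is handed in when it is done.

```bash
mkdir -p pics; python3 - <<'E'
from workcell import readout, imaging
import cv2
o=readout.get_obs(); print({k:(o[k]) for k in ("clock","position","ee_rot","ft_force","grip_width")})
for n in("top","scene"):
    c=imaging.camera(n); cv2.imwrite(f"pics/{n}0.png",c["color"][:,:,::-1]); print(n,c["fx"],c["cx"],c["cy"],c["rvec"],c["tvec"])
E
```

```text
{'clock': 0.0, 'position': array([ 0.20524976, -0.58995604,  0.24749648]), 'ee_rot': array([ 9.86023410e-01,  1.66605255e-01, -1.37214364e-04, -7.10677116e-04]), 'ft_force': array([-0.00254983,  0.38295854, -0.1084385 ]), 'grip_width': 0.9998857310648438}
top 485.13238889308076 323.75425025442513 239.11435112398587 [ 2.09555666 -2.15209271  0.19092252] [-0.02036778  0.5081432   1.17427441]
scene 469.75732470778024 320.01766936807337 236.54022407619712 [ 1.22332614 -2.09241469  1.12201735] [0.23248372 0.31636809 0.89177696]
```

View pics/top0.png

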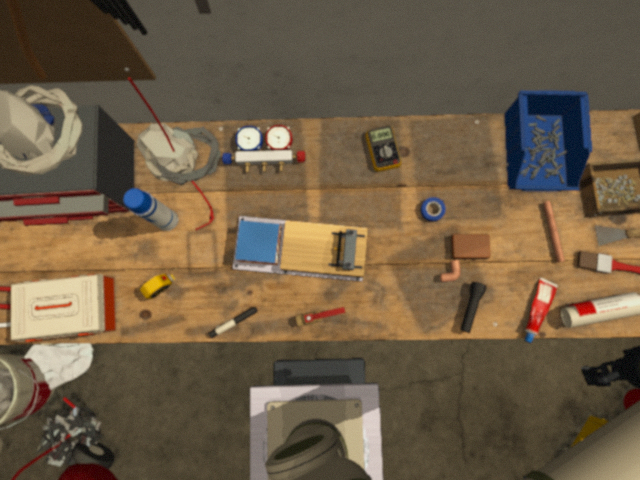

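View pics/scene0.png

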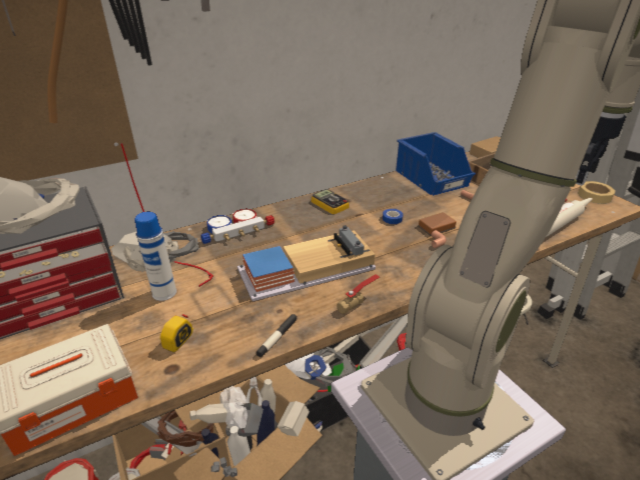

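The top view shows the blue tile at about (259,242), the bed from x≈283 to 367 and the stop at about (347,250). The push therefore goes image-right, roughly world -y. Bystanders are well clear of the path.

```bash
cat > h.py <<'E'
import numpy as np, cv2
from workcell import readout, imaging
def ray(c,uv,z):
    R=cv2.Rodrigues(np.array(c["rvec"]))[0]; t=np.array(c["tvec"]).ravel()
    uv=np.atleast_2d(uv).astype(float)
    d=np.c_[(uv[:,0]-c["cx"])/c["fx"],(uv[:,1]-c["cy"])/c["fy"],np.ones(len(uv))]@R
    o=-R.T@t
    return o+d*((z-o[2])/d[:,2])[:,None]
def mask(c,lo,hi,roi):
    h=cv2.cvtColor(c["color"],cv2.COLOR_RGB2HSV); m=cv2.inRange(h,lo,hi)
    k=np.zeros_like(m); x0,y0,x1,y1=roi; k[y0:y1,x0:x1]=255; return m&k
def big(m):
    return max(cv2.findContours(m,cv2.RETR_EXTERNAL,cv2.CHAIN_APPROX_NONE)[0],key=cv2.contourArea)
def rect(c,m,z):
    p=ray(c,big(m).reshape(-1,2),z)[:,:2]
    r=cv2.minAreaRect((p*1000).astype(np.float32)); return r
E
python3 - <<'E'
from h import *
c=imaging.camera("top")
print("tile",rect(c,mask(c,(95,90,60),(120,255,255),(225,205,290,275)),.058))
hsv=cv2.cvtColor(c["color"],cv2.COLOR_RGB2HSV)
print("bedpix",hsv[248,310],"stop",hsv[250,345],hsv[250,336],hsv[250,354], "bench",hsv[290,330])
print(hsv[250,326:372].tolist())
for n,uv,z in(("bed corners",[(285,222),(367,230),(363,277),(280,270)],.0445),("stop row250 face",[(332,250)],.055)): print(n,ray(c,uv,z).round(3).tolist())
cv2.imwrite("pics/crop.png",cv2.resize(c["color"][200:295,220:380,::-1],None,fx=5,fy=5,interpolation=cv2.INTER_CUBIC))
E
```

```text
tile ((505.4087219238281, 133.53985595703125), (97.24860382080078, 98.721435546875), 82.90826416015625)
bedpix [ 19 142 207] stop [ 33  22 105] [ 17 169 104] [ 24  39 125] bench [ 16 118 123]
[[18, 141, 201], [18, 142, 200], [18, 142, 197], [19, 138, 196], [17, 148, 178], [18, 143, 146], [18, 153, 122], [17, 143, 125], [17, 161, 119], [18, 159, 120], [17, 169, 104], [18, 158, 68], [22, 116, 33], [21, 117, 37], [17, 144, 71], [19, 169, 95], [18, 161, 111], [16, 123, 110], [18, 74, 100], [33, 22, 105], [38, 24, 117], [35, 24, 117], [39, 21, 119], [37, 20, 117], [30, 18, 115], [37, 20, 117], [26, 15, 118], [35, 23, 120], [24, 39, 125], [19, 89, 157], [18, 132, 189], [18, 137, 207], [19, 144, 209], [18, 144, 211], [18, 141, 208], [18, 140, 209], [19, 138, 209], [19, 141, 208], [19, 139, 206], [18, 147, 184], [17, 141, 156], [17, 145, 141], [16, 151, 140], [16, 151, 152], [16, 142, 156], [16, 139, 165]]
bed corners [[0.555, 0.063, 0.044], [0.528, -0.144, 0.044], [0.409, -0.129, 0.044], [0.432, 0.077, 0.044]]
stop row250 face [[0.478, -0.054, 0.055]]
```

View pics/crop.png

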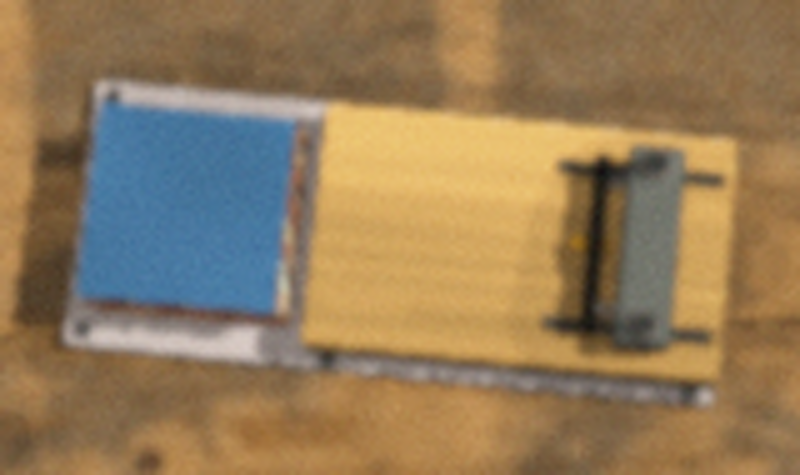

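The crop shows the bed corners at crop px (325,103), (738,138), (720,382) and (303,345). The buffer's black bar runs (603,157)-(590,330) and the brass pin is at (577,243).

```bash
python3 - <<'E'
from h import *
from scipy.spatial.transform import Rotation as Ro
c=imaging.camera("top")
f=lambda l:(np.array(l,float)+.5)/5-.5+[220,200]
b=ray(c,f([(325,103),(738,138),(720,382),(303,345)]),.0445)[:,:2]   # near+x, far+x, far-x, near-x
tl=ray(c,f([(103,103),(299,120),(277,315),(78,300)]),.058)[:,:2]
bu=ray(c,f([(599,157),(586,330)]),.0625)[:,:2]; pin=ray(c,f([(570,243)]),.0545)[0,:2]
near=(b[0]+b[3])/2; far=(b[1]+b[2])/2
yax=(near-far)/np.linalg.norm(near-far); xax=np.array([yax[1],-yax[0]])
O=far+.170*yax
O=(O+near-.040*yax)/2
print("bed sizes",[np.linalg.norm(b[i]-b[(i+1)%4]).round(4) for i in range(4)])
print("jig O",O,"yaxis",yax,"deg",np.degrees(np.arctan2(yax[1],yax[0])))
J=lambda p:np.c_[(p-O)@xax,(p-O)@yax].round(4)
print("bed",J(b).tolist()); print("tile",J(tl).tolist(),J(tl).mean(0)); print("buf",J(bu).tolist(),"pin",J(pin[None]).tolist())
o=readout.get_obs(); R=Ro.from_quat(o["ee_rot"]).as_matrix(); print(R.round(3).tolist())
np.savez("jig.npz",O=O,x=xax,y=yax)
E
```

```text
bed sizes [np.float64(0.2102), np.float64(0.1243), np.float64(0.2085), np.float64(0.124)]
jig O [0.49312173 0.03105066] yaxis [0.1144732  0.99342634] deg 83.42675874685838
bed [[0.062, 0.0406], [0.0622, -0.1696], [-0.0622, -0.1697], [-0.062, 0.0388]]
tile [[0.0493, 0.1503], [0.0492, 0.0512], [-0.0498, 0.0517], [-0.051, 0.1507]] [-0.000575  0.100975]
buf [[0.0426, -0.1002], [-0.0444, -0.101]] pin [[-0.0006, -0.0895]]
[[0.944, 0.329, -0.0], [0.329, -0.944, 0.001], [-0.0, -0.001, -1.0]]
```

```bash
cat > go.py <<'E'
import sys; from h import *
from scipy.spatial.transform import Rotation as Ro
J=np.load("jig.npz"); O,X,Y=J["O"],J["x"],J["y"]
o=readout.get_obs(); R=Ro.from_quat(o["ee_rot"]).as_matrix(); p=o["position"]
d=p[:2]-O
ang=np.degrees(np.arctan2(Y[1],Y[0])-np.arctan2(R[1,0],R[0,0]))
print("t",o["clock"],"jig",(d@X).round(4),(d@Y).round(4),"z",p[2].round(4),"yaw to go",(-ang/60).round(4),"F",o["ft_force"].round(2),"Fjig",(o["ft_force"][:2]@np.c_[X,Y]).round(2),"grip",o["grip_width"])
if len(sys.argv)>3:
    jx,jy,z=map(float,sys.argv[1:4]); T=np.r_[O+jx*X+jy*Y,z]
    print("rows fraction",(R.T@(T-p)/.4).round(4))
E
python3 -m crank '[[0.62,-0.29,0,-0.12],[0.62,-0.29,0,-0.24],[0.62,-0.29,0,-0.36],[0.62,-0.29,0,-0.48],[0.62,-0.29,0,-0.59]]' 0.1; python3 go.py 0 0.195 0.25
```

```text
clock: 0.62
position: [0.3556, -0.4433, 0.2483]
ee_rot: [0.887, 0.461, -0.0, 0.0]
ft_force: [1.7, -1.2, 0.1]
grip_width: 0.55
grasp_force: 0.0
t 0.6167 jig -0.0823 -0.487 z 0.2483 yaw to go -0.4749 F [ 1.7  -1.24  0.1 ] Fjig [ 1.83 -1.03] grip 0.5503681296016375
rows fraction [ 1.5965 -0.6326 -0.0045]
```

```bash
python3 -m crank '[[0.93,-0.37,0,-0.12],[0.93,-0.37,0,-0.24],[0.93,-0.37,0,-0.36],[0.93,-0.37,0,-0.47],[0.93,-0.37,0,-0.47]]' >/dev/null; python3 go.py 0 0.195 0.25
```

```text
t 1.0333 jig -0.0574 -0.28 z 0.2482 yaw to go -0.0032 F [2.18 0.11 0.45] Fjig [2.15 0.36] grip 0.5488234271033623
rows fraction [ 1.188   0.1397 -0.005 ]
```

```bash
python3 -m crank '[[0.95,0.14,0,0],[0.95,0.14,0,0],[0.95,0.14,0,0],[0.95,0.14,0,0],[0.95,0.14,0,0]]' >/dev/null; python3 go.py 0 0.195 0.25
```

```text
t 1.45 jig -0.0247 -0.0743 z 0.2485 yaw to go -0.011 F [ 1.25 -0.06 -0.04] Fjig [1.25 0.09] grip 0.5441000163821211
rows fraction [ 0.6739  0.0541 -0.0041]
```

```bash
python3 -m crank '[[0.65,0.06,0,0],[0.65,0.06,0,0],[0.65,0.06,0,0],[0.65,0.06,0,0],[0.65,0.06,0,0]]' >/dev/null; python3 go.py 0 0.195 0.25
```

```text
t 1.8667 jig -0.0031 0.1328 z 0.2485 yaw to go -0.0115 F [ 0.94 -1.25  0.02] Fjig [ 1.08 -1.14] grip 0.5504420583531963
rows fraction [ 0.1557  0.0059 -0.0038]
```

```bash
python3 -m crank '[[0.09,0.006,0,-0.006],[0.17,0.006,0,-0.0115],[0.17,0.006,0.1,-0.0115],[0.17,0.006,0.2,-0.0115],[0.17,0.006,0.3,-0.0115]]' >/dev/null; python3 -m crank '[[0,0,0.06,0],[0,0,0.06,0],[0,0,0.06,0]]' >/dev/null;python3 go.py 0 0.195 0.1; python3 - <<'E'
from h import *
for n in("scene","wrist"):
    c=imaging.camera(n)
    im=c["color"][:,:,::-1]
    if n=="scene": im=cv2.resize(im[190:340,180:400],None,fx=3.5,fy=3.5,interpolation=cv2.INTER_CUBIC)
    cv2.imwrite(f"pics/{n}1.png",im)
E
```

```text
t 2.5333 jig -0.0003 0.1988 z 0.104 yaw to go 0.001 F [0.05 0.77 1.05] Fjig [-0.04  0.77] grip 0.5512972643551414
rows fraction [-0.0095  0.0009  0.0099]
```

View pics/scene1.png

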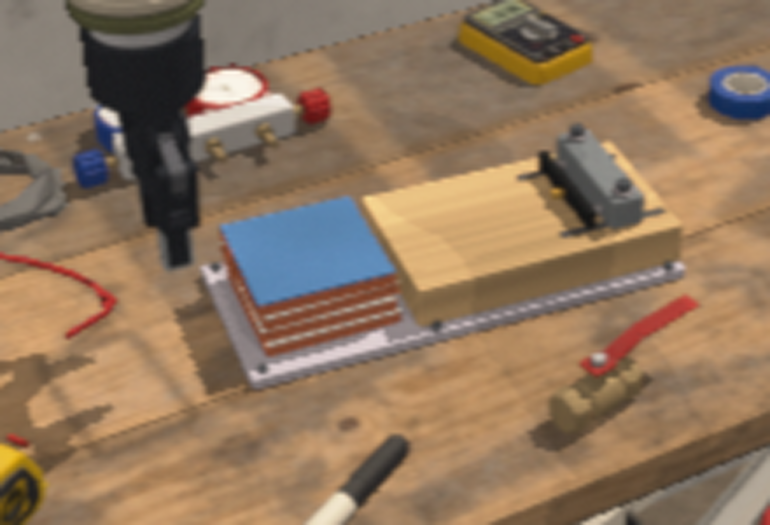

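View pics/wrist1.png

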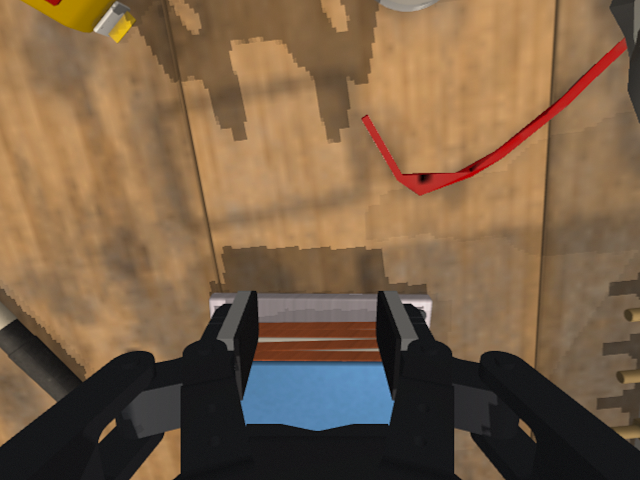

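The wrist and scene views show the fingers behind the stack's far edge, with free bench beneath. I'll feel the bench to learn the tip height at this opening.

```bash
python3 -m crank '[[0,0,0.07,0],[0,0,0.14,0],[0,0,0.19,0],[0,0,0.19,0]]' >/dev/null; python3 go.py; for i in 1; do python3 -m crank '[[0,0,0.005,0],[0,0,0.0075,0],[0,0,0.0075,0]]' >/dev/null; done; python3 go.py; python3 -m crank '[[0,0,0.005,0],[0,0,0.005,0]]' >/dev/null;python3 go.py
```

```text
t 2.9667 jig -0.0004 0.198 z 0.0268 yaw to go 0.0002 F [-1.14 -0.64 -0.65] Fjig [-1.06 -0.77] grip 0.5467480432597001
t 3.2167 jig 0.0013 0.1996 z 0.0273 yaw to go 0.0006 F [ 0.31 -0.06  0.28] Fjig [ 0.32 -0.02] grip 0.5490030797626464
t 3.3833 jig 0.0006 0.1991 z 0.0241 yaw to go 0.0007 F [ 0.77  1.17 -0.39] Fjig [0.63 1.25] grip 0.547018774383187
```

```bash
python3 -m crank '[[0,0,0,0],[0,0,0,0]]' >/dev/null;python3 go.py; python3 -m crank '[[0,0,0.005,0],[0,0,0.005,0]]' >/dev/null;python3 go.py;  python3 -m crank '[[0,0,0.005,0],[0,0,0.005,0]]' >/dev/null;python3 go.py
```

```text
t 3.55 jig 0.0003 0.199 z 0.0236 yaw to go 0.0008 F [-0.19  0.34  0.59] Fjig [-0.23  0.31] grip 0.5494160427981518
t 3.7167 jig 0.0001 0.1988 z 0.021 yaw to go 0.0008 F [0.1  0.53 0.39] Fjig [0.03 0.54] grip 0.5497700315308597
t 3.8833 jig -0.0 0.1988 z 0.0189 yaw to go 0.0008 F [-0.66  0.22 -0.42] Fjig [-0.68  0.15] grip 0.5548255089086527
```

```bash
for k in 1; do python3 -m crank '[[0,0,0.003,0],[0,0,0.003,0]]' >/dev/null;python3 go.py; python3 -m crank '[[0,0,0.003,0],[0,0,0.003,0]]' >/dev/null;python3 go.py;  python3 -m crank '[[0,0,0.003,0],[0,0,0.003,0]]' >/dev/null;python3 go.py; python3 -m crank '[[0,0,0.003,0],[0,0,0.003,0]]' >/dev/null;python3 go.py; done
```

```text
t 4.05 jig 0.0001 0.1989 z 0.0179 yaw to go 0.0008 F [-0.48  0.24 -0.37] Fjig [-0.5   0.18] grip 0.5495790902693186
t 4.2167 jig 0.0001 0.1989 z 0.0167 yaw to go 0.0008 F [-0.19  0.21  0.06] Fjig [-0.21  0.18] grip 0.5492390073809201
t 4.3833 jig 0.0001 0.1989 z 0.0155 yaw to go 0.0007 F [0.51 0.4  0.54] Fjig [0.46 0.46] grip 0.5477486131376074
t 4.55 jig 0.0002 0.199 z 0.0147 yaw to go 0.0008 F [-0.62 -0.38  2.39] Fjig [-0.57 -0.45] grip 0.5470408267774103
```

```bash
python3 -m crank '[[0,0,0.002,0],[0,0,0.002,0]]' >/dev/null;python3 go.py; python3 -m crank '[[0,0,0.002,0],[0,0,0.002,0]]' >/dev/null;python3 go.py
```

```text
t 4.7167 jig 0.0003 0.199 z 0.0146 yaw to go 0.0008 F [-4.9  -3.5  12.92] Fjig [-4.46 -4.04] grip 0.5517243550288868
t 4.8833 jig 0.0003 0.199 z 0.0145 yaw to go 0.0007 F [-7.33 -5.44 22.57] Fjig [-6.66 -6.24] grip 0.554370163897319
```

```bash
python3 -m crank '[[0,0,-0.065,0],[0,0,-0.13,0],[0,0,-0.13,0]]' >/dev/null; python3 go.py 0 .168 .065;  python3 -m crank '[[-0.04,0,0,0],[-0.077,0,0,0],[-0.077,0,0,0],[-0.077,0,0,0]]' >/dev/null; python3 go.py 0 .160 .065
```

```text
t 5.1333 jig 0.002 0.2007 z 0.0693 yaw to go 0.001 F [ 1.82  0.64 -0.08] Fjig [1.74 0.84] grip 0.5502004316061193
rows fraction [-0.0818 -0.0052  0.0104]
t 5.4667 jig 0.0004 0.1674 z 0.0647 yaw to go -0.0008 F [ 0.58  0.35 -0.33] Fjig [0.54 0.41] grip 0.5519641598578638
rows fraction [-0.0184 -0.0011 -0.0008]
```

```bash
for k in 1; do python3 -m crank '[[-0.005,0,0,0],[-0.01,0,0,0],[-0.01,0,0,0]]' >/dev/null;python3 go.py; python3 -m crank '[[-0.0025,0,0,0],[-0.005,0,0,0],[-0.005,0,0,0]]' >/dev/null;python3 go.py;  python3 -m crank '[[-0.0025,0,0,0],[-0.005,0,0,0],[-0.005,0,0,0]]' >/dev/null;python3 go.py;  done
```

```text
t 5.7167 jig 0.0001 0.1644 z 0.0648 yaw to go 0.0013 F [-0.27 -0.02 -0.35] Fjig [-0.27 -0.05] grip 0.5493317174443839
t 5.9667 jig 0.0001 0.1624 z 0.0649 yaw to go 0.0011 F [0.07 1.24 0.39] Fjig [-0.07  1.24] grip 0.5523078091333844
t 6.2167 jig 0.0002 0.16 z 0.0649 yaw to go 0.0007 F [ 0.31  0.94 -0.39] Fjig [0.2  0.97] grip 0.5529589600431167
```

```bash
python3 -m crank '[[-0.01,0,0,0],[-0.02,0,0,0],[-0.03,0,0,0],[-0.04,0,0,0],[-0.05,0,0,0]]' >/dev/null;python3 go.py; python3 -m crank '[[-0.01,0,0,0],[-0.02,0,0,0],[-0.03,0,0,0],[-0.04,0,0,0],[-0.05,0,0,0]]' >/dev/null;python3 go.py 0 0.11 0.065; python3 - <<'E'
from h import *
c=imaging.camera("scene")
cv2.imwrite("pics/scene2.png",cv2.resize(c["color"][190:340,180:400,::-1],None,fx=3.5,fy=3.5,interpolation=cv2.INTER_CUBIC))
E
```

```text
t 6.6333 jig 0.0003 0.1396 z 0.065 yaw to go 0.0005 F [-0.09  1.07  0.23] Fjig [-0.22  1.05] grip 0.5509426242184324
t 7.05 jig 0.0003 0.1198 z 0.065 yaw to go 0.0008 F [-0.41  1.68  0.97] Fjig [-0.6   1.63] grip 0.5499327115452445
rows fraction [-0.0245 -0.0007 -0.0001]
```

View pics/scene2.png

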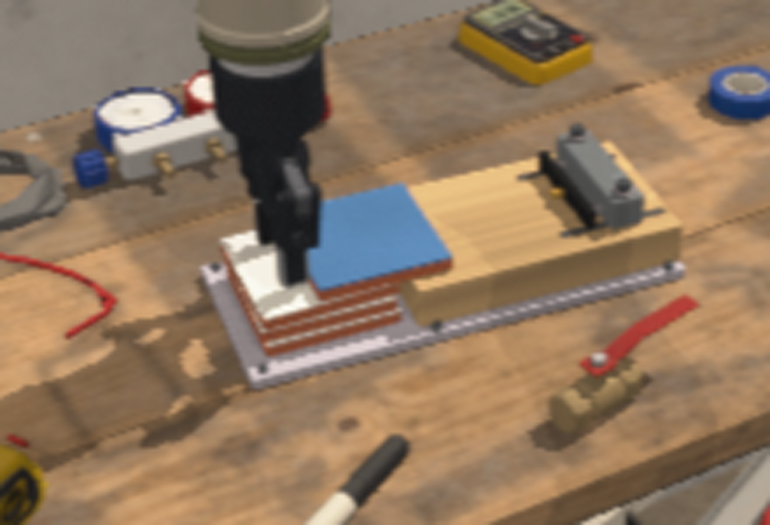

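The picture shows the top tile sliding square onto the bed, front edge at about (450,262), with the white tiles under it unmoved. I'll go on.

```bash
python3 -m crank '[[-0.01,0,0,0],[-0.02,0,0,0],[-0.03,0,0,0],[-0.04,0,0,0],[-0.05,0,0,0]]' >/dev/null;python3 go.py; python3 -m crank '[[-0.01,0,0,0],[-0.02,0,0,0],[-0.03,0,0,0],[-0.04,0,0,0],[-0.05,0,0,0]]' >/dev/null;python3 go.py;python3 -m crank '[[-0.01,0,0,0],[-0.02,0,0,0],[-0.03,0,0,0],[-0.04,0,0,0],[-0.05,0,0,0]]' >/dev/null;python3 go.py; python3 -m crank '[[-0.01,0,0,0],[-0.02,0,0,0],[-0.03,0,0,0],[-0.04,0,0,0],[-0.05,0,0,0]]' >/dev/null;python3 go.py
```

```text
t 7.5167 jig 0.0003 0.0998 z 0.065 yaw to go 0.0008 F [0.42 1.98 1.52] Fjig [0.19 2.02] grip 0.5500226366839633
t 7.9333 jig 0.0002 0.0795 z 0.0648 yaw to go 0.0006 F [0.6  1.42 1.13] Fjig [0.44 1.48] grip 0.5514399050030357
t 8.35 jig 0.0001 0.0595 z 0.0647 yaw to go 0.0006 F [0.82 3.53 0.58] Fjig [0.41 3.6 ] grip 0.5523007744033523
t 8.7667 jig 0.0003 0.0397 z 0.0649 yaw to go 0.0007 F [ 0.3   0.13 -0.52] Fjig [0.28 0.17] grip 0.547756849004198
```

```bash
python3 -m crank '[[-0.01,0,0,0],[-0.02,0,0,0],[-0.03,0,0,0],[-0.035,0,0,0],[-0.035,0,0,0]]' >/dev/null;python3 go.py; python3 -m crank '[[-0.005,0,0,0],[-0.005,0,0,0]]' >/dev/null;python3 go.py; python3 - <<'E'
from h import *
c=imaging.camera("scene")
cv2.imwrite("pics/scene3.png",cv2.resize(c["color"][190:340,180:400,::-1],None,fx=3.5,fy=3.5,interpolation=cv2.INTER_CUBIC))
E
```

```text
t 9.1833 jig 0.0004 0.0254 z 0.0649 yaw to go -0.0 F [ 0.76  0.05 -0.52] Fjig [0.75 0.14] grip 0.5490336581369535
t 9.35 jig 0.0003 0.024 z 0.0649 yaw to go 0.0008 F [-0.07 -0.74 -0.5 ] Fjig [ 0.01 -0.74] grip 0.5557833497073577
```

View pics/scene3.png

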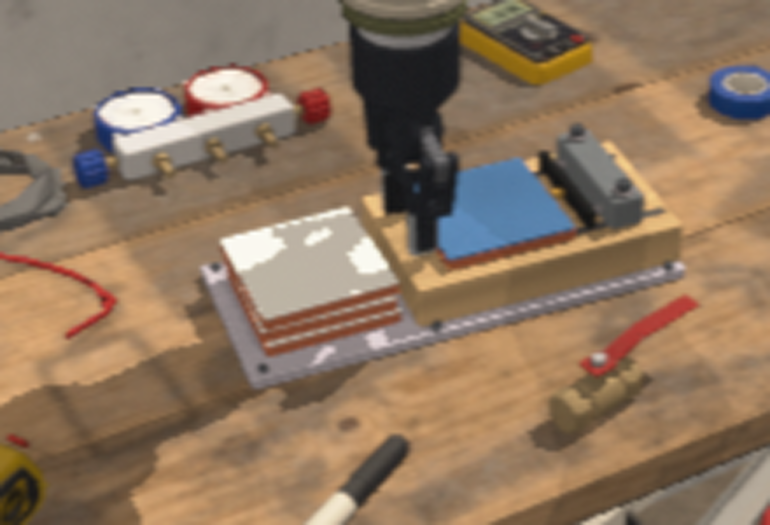

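The tile lies flat on the bed with its front edge at about (575,230), just short of the buffer. I'll creep on.

```bash
for k in 1; do python3 -m crank '[[-0.005,0,0,0],[-0.01,0,0,0],[-0.01,0,0,0]]' >/dev/null;python3 go.py; python3 -m crank '[[-0.0025,0,0,0],[-0.005,0,0,0],[-0.005,0,0,0]]' >/dev/null;python3 go.py; python3 -m crank '[[-0.0025,0,0,0],[-0.005,0,0,0],[-0.005,0,0,0]]' >/dev/null;python3 go.py; done
```

```text
t 9.65 jig 0.0003 0.0199 z 0.0649 yaw to go 0.0006 F [-0.28  0.73  0.75] Fjig [-0.36  0.7 ] grip 0.5463936087549205
t 9.9 jig 0.0003 0.018 z 0.0649 yaw to go 0.0007 F [0.12 1.85 0.12] Fjig [-0.09  1.85] grip 0.5516775659650338
t 10.15 jig 0.0003 0.016 z 0.0649 yaw to go 0.0007 F [-0.4   1.62  1.15] Fjig [-0.58  1.56] grip 0.552287289288781
```

```bash
for k in 1; do python3 -m crank '[[-0.0025,0,0,0],[-0.0025,0,0,0]]' >/dev/null;python3 go.py;  python3 -m crank '[[-0.0025,0,0,0],[-0.0025,0,0,0]]' >/dev/null;python3 go.py; python3 -m crank '[[-0.0025,0,0,0],[-0.0025,0,0,0]]' >/dev/null;python3 go.py;  done
```

```text
t 10.3167 jig 0.0003 0.015 z 0.0649 yaw to go 0.0006 F [-0.52  1.43 -0.32] Fjig [-0.68  1.36] grip 0.5547660857010821
t 10.4833 jig 0.0003 0.014 z 0.0649 yaw to go 0.0007 F [0.82 1.91 0.35] Fjig [0.6  1.99] grip 0.5537366997551115
t 10.65 jig 0.0003 0.0131 z 0.0649 yaw to go 0.0007 F [0.16 1.25 0.16] Fjig [0.01 1.26] grip 0.5511743316800477
```

```bash
for k in 1; do python3 -m crank '[[-0.002,0,0,0],[-0.002,0,0,0]]' >/dev/null;python3 go.py;  python3 -m crank '[[-0.002,0,0,0],[-0.002,0,0,0]]' >/dev/null;python3 go.py; python3 -m crank '[[-0.002,0,0,0],[-0.002,0,0,0]]' >/dev/null;python3 go.py;  done
```

```text
t 10.8167 jig 0.0004 0.0125 z 0.0649 yaw to go 0.0008 F [-0.73  2.79 -0.51] Fjig [-1.04  2.69] grip 0.5492933242856239
t 10.9833 jig 0.0004 0.012 z 0.065 yaw to go 0.001 F [ 1.99  4.41 -0.22] Fjig [1.48 4.61] grip 0.5506320263305977
t 11.15 jig 0.0005 0.0116 z 0.065 yaw to go 0.0013 F [ 1.12  7.17 -1.32] Fjig [0.29 7.26] grip 0.5436339271082065
```

```bash
python3 -m crank '[[-0.001,0,0,0],[-0.001,0,0,0],[-0.001,0,0,0]]' >/dev/null;python3 go.py;  python3 -m crank '[[0,0,0,0],[0,0,0,0],[0,0,0,0]]' >/dev/null;python3 go.py
```

```text
t 11.4 jig 0.0005 0.0115 z 0.0651 yaw to go 0.0014 F [ 1.85  6.42 -0.82] Fjig [1.1  6.59] grip 0.5499709932569123
t 11.65 jig 0.0005 0.0115 z 0.0651 yaw to go 0.0015 F [ 0.98  7.26 -0.78] Fjig [0.15 7.33] grip 0.5493215637463709
```

```bash
python3 -m crank '[[-0.0015,0,0,0],[-0.0015,0,0,0],[-0.0015,0,0,0],[-0.0015,0,0,0]]' >/dev/null;python3 go.py; python3 -m crank '[[0.001,0,0,0],[0.002,0,0,0],[0.003,0,0,0],[0.004,0,0,0],[0.005,0,0,0]]' >/dev/null;python3 go.py; python3 -m crank '[[0.002,0,0,0],[0.004,0,0,0],[0.006,0,0,0],[0.01,0,0,0],[0.03,0,0,0]]' >/dev/null;python3 go.py;  python3 -m crank '[[0.02,0,0,0],[0.06,0,-0.03,0],[0.12,0,-0.12,0],[0.2,0,-0.22,0],[0.2,0,-0.3,0]]' >/dev/null;python3 go.py; python3 - <<'E'
from h import *
c=imaging.camera("scene")
cv2.imwrite("pics/scene4.png",cv2.resize(c["color"][190:340,180:400,::-1],None,fx=3.5,fy=3.5,interpolation=cv2.INTER_CUBIC))
c=imaging.camera("top"); cv2.imwrite("pics/top4.png",cv2.resize(c["color"][200:295,220:380,::-1],None,fx=5,fy=5,interpolation=cv2.INTER_CUBIC))
E
```

```text
t 11.9833 jig 0.0006 0.0112 z 0.0651 yaw to go 0.0016 F [ 3.2   8.11 -0.89] Fjig [2.25 8.42] grip 0.5456325864480889
t 12.4 jig 0.0004 0.012 z 0.065 yaw to go 0.001 F [2.02 2.83 0.44] Fjig [1.69 3.04] grip 0.5533318849218097
t 12.8167 jig 0.0003 0.0223 z 0.0646 yaw to go -0.0013 F [ 1.47 -1.2  -0.66] Fjig [ 1.6  -1.03] grip 0.5485449096231634
t 13.2333 jig -0.0018 0.1082 z 0.1855 yaw to go 0.0053 F [ 1.37  0.24 -0.31] Fjig [1.33 0.39] grip 0.5483140223214555
```

View pics/scene4.png

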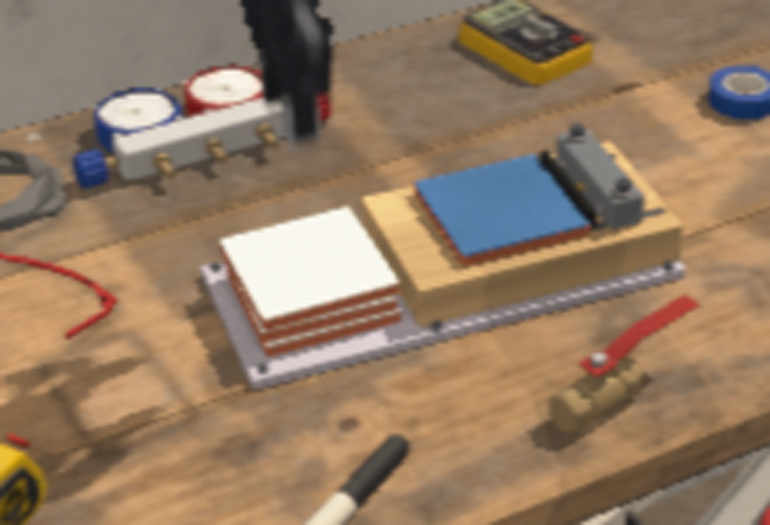

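View pics/top4.png

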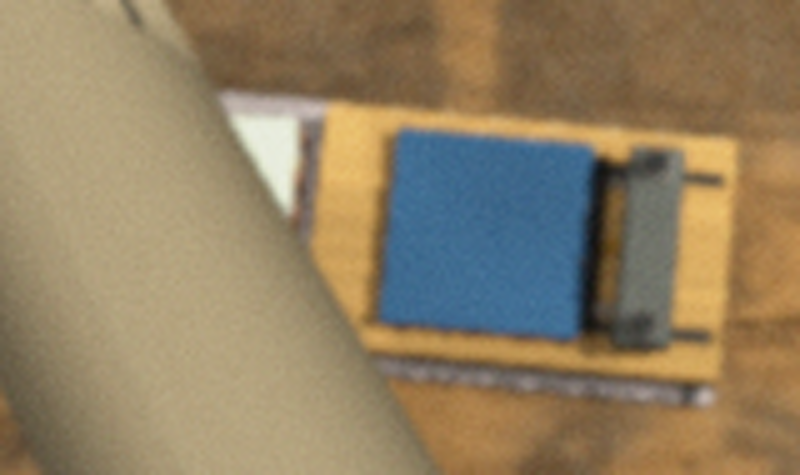

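Both views show the tile square and centred with its front edge against the buffer (top crop x≈580-597). The white tiles are in place and the gripper is clear. I'll let the arm settle and hand in.

```bash
python3 -m crank '[[0,0,0,0],[0,0,0,0],[0,0,0,0],[0,0,0,0],[0,0,0,0]]'; python3 -c "
from workcell import manip; print(manip.hand_in())"
```

```text
clock: 13.75
position: [0.5048, 0.1337, 0.184]
ee_rot: [0.746, 0.666, -0.001, -0.0]
ft_force: [-0.1, -0.2, -0.2]
grip_width: 0.551
grasp_force: 0.0
the job is handed in; nothing more can be done
None
```

I slid the blue tile onto the bed, pressed it against the stop with about 8 N and let go; it lies square and centred there with the white tiles in place, and the job is handed in at 13.75 s (no verdict was returned).

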